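# Let the hand winch back one notch

## Robot

A 6-joint arm with a two-finger parallel gripper is mounted at the origin on the work surface. World frame = base frame: x ahead of the robot, y to its left, z up, the work surface at z = 0. Lengths are in mm, angles in rad, forces in N, time in s.
With the tool pointing down it reaches from about 350 to 1000 mm from the base axis. Payload 7.1 kg.
Tool frame: the origin (TCP) lies between the finger pads; the fingertips stand 11 mm ahead of it and the grasp point (between the pads) lies 8 mm behind it; z points along the fingers, y is the direction in which the jaws open and shut (so a half turn about z gives the same grasp; the last joint's range is limited). The gripper opens to 85 mm and grips with 20 to 120 N. Pads are 22 mm wide; open, the fingers measure 114 mm over their backs; the gripper's body (76 mm by 85 mm) begins 54 mm behind the grasp point. The pads swing forward as they close: fully open they stand 13 mm farther back than shut.
Start: joints at [1.108, 0.423, 1.63, -0, 1.089, -0.019], TCP at [268.327, 564.452, 242.319] pointing down, gripper open.
Joint ranges: [-3, 3], [-0.9, 2.11], [0.09, 2.58], [-1.31, 4.45], [0.11, 2.69], [-2.54, 2.54]. Speed limits (rad/s): [2.39, 2.39, 3.01, 3.14, 3.14, 3.14].

## Interface

Orientations are given as a unit quaternion [x, y, z, w].
In Python, from rig import manip gives the robot as it stands.
- The arm moves only by the tool drive_tool, never from a script. Its argument "series" is a list of rows, each an object of numbers: "tx", "ty", "tz": the shift along the world's x, y, z in cm; "twist": the turn about the world's z in rad; "claw": the finger opening in cm, from 0 to 8.54. In form: [{"tx": .., "ty": .., "tz": .., "twist": .., "claw": ..}, ...]. A call has 1 to 5 rows; each row shifts and turns the commanded pose from where the row before left it; what a row does not reach is not made up. A row lasts 1/8 s, in which the tool goes at most 62.5 mm and 10.7 degrees, less where a joint would pass 70% of its speed; a pose out of reach is approached as far as the arm can. A call is refused whole if a number of a shift passes 6.25 or a number of a turn 0.188, either way. A call with a gripper value outside its range is refused whole. The fingers move at their own pace and stop on an object; "squeeze" is the grip in N (left out, the last holds). Time passes only in rows, so rows that do not move let the fingers close. It gives the time, the measured TCP pose, the force and the opening at its end, in the units of the state.
- manip.sense(): the state, without advancing time (a new reading comes with each control period).
- manip.snapshot(name): name is "scene" or "top" or "wrist"; returns (picture, depth): 480x640x3 uint8, blue, green, red; 480x640 float32, mm along the optical axis (not along the pixel's ray), 0 where there is no reading.
- manip.get_calibration(name): a dict with "intrinsics" (3x3 intrinsics, pixels), "k1" (the pictures are not rectified: a ray, as slopes to the right and down, at radius r is drawn at 1 + k1 r^2 times it, then the intrinsics apply), "position" and "orientation" of the camera in the world; the wrist camera has in their place "hand_eye" (4x4, takes a point from camera to tool coordinates, whose origin is the TCP and whose axes are the flange's). Camera axes: x right, y down, z forward; pixel columns grow to the right and rows downward; lengths in mm; the calibration is good to about 2 mm. A picture is of the moment at which its call begins: read the wrist's pose just before it. get_calibration takes no time and is no camera call.
- manip.finish_job(): hands the job in, once; it reports no verdict.
The state is a dict: "time": time; "qpos": joint angles; "qd": joint speeds; "effort": joint torques, N m; "eef_pos": TCP position; "ee_rot": TCP orientation; "wrist_force": force on the tool from outside, world axes, zero at the start; "torque": the same for the moment, N m; "width": finger opening in mm.
Only numpy, scipy, OpenCV 4.12 (cv2) and the standard library are available. Lean on these libraries where they do the work, as an engineer would, in place of code of your own. Each camera call takes 0.05 s, during which the arm holds its last target.

## Task

Let the hand winch back by one notch, using only fingertip pushes: lift the pawl off the ratchet wheel by its lever and throw it over onto its back stop, then push the crank backward, away from you, a little over half a notch, so that just one tooth passes the pawl. Push the pawl back over so that it drops onto the wheel again, and ease the crank on backward until the next tooth comes up against the pawl. Be gentle, grip nothing, and leave everything else on the desk where it is.

Things in the scene. Friction and masses are not known exactly. Their poses are not given: they have to be found in the camera images.
- winch: steel hand winch, empty drum between two side plates, screwed to an 18 mm plywood board, 320 x 340 mm, fixed to the desk. Origin on the desk under the middle of the axle; z up, x level and square to the axle, away from the robot, y along the axle to the left. Offsets below: mm along this x, y, z. Side plates (y = -50 and 50) reach z = 163.
- axle (a point): centre of the toothed ratchet wheel, at (0, -63, 140) of the winch: outside the right side plate, y = -70 to -56, 130 mm across (top at z = 205), 12 saw teeth 12 mm high, so one notch is 30 degrees. On the left end of the axle is the crank, its flat arm at y = 76 to 84, 108 mm long.
- wheel (a joint): turn of ratchet wheel, drum and crank, rad, growing backward (top of the wheel and crank grip go to +x). 0: first tooth bears on the pawl; starts up to 0.15 short of it (negative). One notch is 0.524. With the pawl down it cannot go backward past a tooth; forward it clicks under the pawl. The pawl catches the next tooth if dropped with the wheel at 0.05 to 0.48. Bearing drag 0.3 N m, about 3 N at the grip, holds it there.
- pawl_pivot (a point): middle of the pawl's pivot bolt, at (75, -63, 146) of the winch, beyond the ratchet wheel
- pawl (a joint): swing of the pawl about its pivot, rad, growing as it is lifted off the wheel and over, to +x. About 0 with its nose at the bottom of a notch, 0.27 on a tooth's tip, 1.05 thrown over on its back stop. Held by its weight alone, under 1 N at the knob; it tips over of itself past about 0.43, either way.
- pawl_knob (a point): centre of the round steel knob (18 mm across, 24 mm along y) on top of the pawl's upright lever (11 mm wide). At (37, -63, 236) with the pawl in a notch, (134, -63, 223) thrown over; it moves on a circle about the pivot, radius 98. With the pawl in a notch the space on the lever's near (-x) side is free from z = 212 up.
- crank_grip (a point): middle of the crank's black grip, a round bar 26 mm across, 85 mm long, parallel to the axle, from y = 87 to 172 of the winch, 100 mm from the axle. At wheel = 0 its middle is at (-20, 130, 238), the arm leaning 0.2 rad from upright towards the robot; it moves on a circle about the axle.
- grease_tin: small bare metal grease tin, 60 mm across, 45 mm high, on the near right of the winch board; origin under its centre. A bystander: leave it alone.
- spanner: open-ended spanner, 160 mm long, lying on the right-hand side of the winch board beside the ratchet wheel. A bystander: leave it alone.
- pen_cup: white cup, 76 mm across, with pens and pencils standing in it, 145 mm high in all; origin under its centre. A bystander: leave it alone.
- bottle: capped amber drinks bottle, 66 mm across, 200 mm high; origin under its centre. A bystander: leave it alone.
- wood_box: small plain wooden box, 70 x 55 x 50 mm; origin under its centre. A bystander: leave it alone.
- tape: grey pocket tape measure standing on edge, 75 x 35 x 62 mm; origin under its centre. A bystander: leave it alone.
- camera: black camera with its lens on, 130 mm wide, 100 mm high; origin under it. A bystander: leave it alone.

How it is judged (in metres and radians):
On the way, in this order (a step that is already met when the one before it is completed fails the run):
1. the pawl is thrown over onto its back stop, the wheel not yet let back (value of joint pawl above 0.9 rad and value of joint wheel below 0.05 rad), for 0.2 s.
2. with the pawl up, the wheel is pushed backward until one tooth has passed, less than a whole notch (value of joint pawl above 0.8 rad and value of joint wheel between 0.06 and 0.5636 rad), for 0.2 s.
3. the pawl is down on the wheel again, in the next notch (value of joint pawl below 0.3 rad and value of joint wheel between 0.05 and 0.5736 rad), for 0.2 s.
At the end, for the whole second after the job is handed in: the wheel stands one notch (0.524 rad, +0.05/-0.10) behind where the first tooth bore on the pawl, the pawl lies at the bottom of that notch (within 0.12 rad), and the wheel is at rest (value of joint wheel between 0.4236 and 0.5736 rad and value of joint pawl between -0.09 and 0.12 rad and velocity of joint wheel between -0.05 and 0.05 rad/s); the robot touches nothing.
It fails at once if the wheel is wound forward over a tooth (value of joint wheel below -0.42 rad).
It fails at once if the wheel is let back more than one notch (value of joint wheel above 0.6736 rad).
It fails at once if the winch is gripped or forced (over 35 N) (contact force between the fingers and winch above 35 N).
It fails at once if a bystander is lifted, carried or pushed away (over 25 mm) (distance of any of grease_tin, spanner, pen_cup, bottle, wood_box, tape, camera from where it was at the start of the episode above 0.025 m).
It also fails if it takes over 67 s, if anything falls off the work surface, if the arm or the gripper's body presses on something with over 40 N, if the wrist force passes 120 N, or if a joint passes its speed limit or range.

## Working session

There is one attempt and no reset: what is moved stays moved. The work goes in short steps, Python scripts to look and compute and a tool call to move; the robot and the scene stay as the last step left them, time stands still between calls to the robot, and variables do not carry over. Pictures are saved under pics/ and viewed, and the job is handed in when it is done.

Besides the shell and the picture viewer there is one more tool, called after "Request:" in YAML: its name, and indented under it one key for each argument. drive_tool: Moves the arm, as the interface text tells. Its arguments: {"type":"object","properties":{"series":{"type":"array"},"squeeze":{"type":"number"}},"required":["series"]}

```bash
mkdir -p pics; ls; cat > h.py <<'E'
import numpy as np, cv2
from scipy.spatial.transform import Rotation as R
from rig import manip
def cam(name):
    c=manip.get_calibration(name); return c
def pix2ray(c,u,v):
    K=np.array(c["intrinsics"]);x=(u-K[0,2])/K[0,0];y=(v-K[1,2])/K[1,1]
    rd=np.hypot(x,y);r=rd
    for _ in range(20): r=rd/(1+c["k1"]*r*r)
    s=1/(1+c["k1"]*r*r)
    return np.array([x*s,y*s,1.0])
E
python3 - <<'E'
from h import *
for n in ["scene","top"]:
    p,d=manip.snapshot(n); cv2.imwrite(f"pics/{n}0.png",p); np.save(f"{n}0.npy",d); print(n,cam(n))
print(cam("wrist")); print(manip.sense())
E
```

```text
pics
scene {'intrinsics': array([[476.18303186,   0.        , 320.18081944],
       [  0.        , 476.18303186, 239.72986548],
       [  0.        ,   0.        ,   1.        ]]), 'k1': 0.04414099229879281, 'position': array([1226.9753834 , -678.32577722,  764.3024919 ]), 'orientation': array([ 0.81492319,  0.32532514, -0.18683496, -0.44176514])}
top {'intrinsics': array([[547.79965491,   0.        , 315.31410028],
       [  0.        , 547.79965491, 237.41586767],
       [  0.        ,   0.        ,   1.        ]]), 'k1': -0.15362971593610203, 'position': array([ 393.97659698,   32.6458562 , 1428.48280487]), 'orientation': array([-0.70380465,  0.70815654, -0.04732257,  0.03055974])}
{'intrinsics': array([[385.41885297,   0.        , 319.60069919],
       [  0.        , 385.41885297, 239.85529093],
       [  0.        ,   0.        ,   1.        ]]), 'k1': -0.07174623196115318, 'hand_eye': array([[-2.06020578e-04, -9.60756482e-01, -2.77393113e-01,
         6.95465152e+01],
       [ 9.99999851e-01, -3.38146108e-04,  4.28473214e-04,
         2.09420962e-01],
       [-5.05457820e-04, -2.77392983e-01,  9.60756409e-01,
        -1.31936253e+02],
       [ 0.00000000e+00,  0.00000000e+00,  0.00000000e+00,
         1.00000000e+00]])}
{'time': 0.1, 'qpos': array([ 1.10800556e+00,  4.23765650e-01,  1.63062429e+00, -7.62008562e-06,
        1.08858767e+00, -1.89891196e-02]), 'qd': array([-0.00037242, -0.00243144, -0.00192288,  0.00077097, -0.00155563,
        0.0004136 ]), 'effort': array([-2.35176476e-04, -5.58422506e+01, -2.82444656e+01,  8.05256354e-05,
        3.00720072e-03, -5.46600666e-05]), 'eef_pos': array([268.11705628, 564.0352684 , 241.6184332 ]), 'ee_rot': array([ 2.20082457e-01,  9.75481026e-01, -6.73286809e-04, -1.61925038e-04]), 'wrist_force': array([-0.4802927 ,  0.41388657,  0.280001  ]), 'torque': array([-0.0219742 ,  0.04068986, -0.0033676 ]), 'width': 85.34919864795648}
```

View pics/scene0.png

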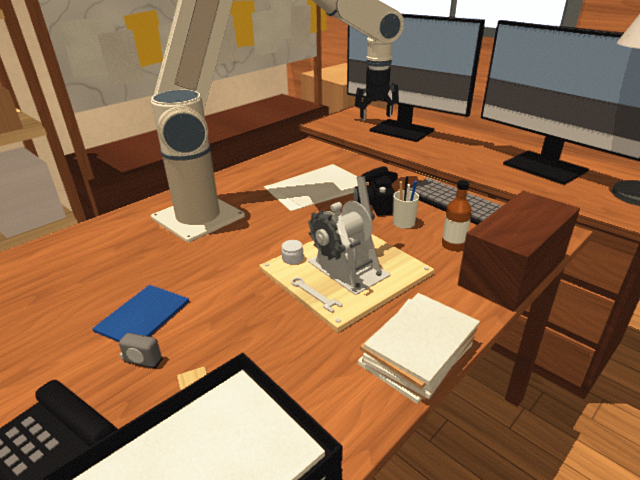

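View pics/top0.png

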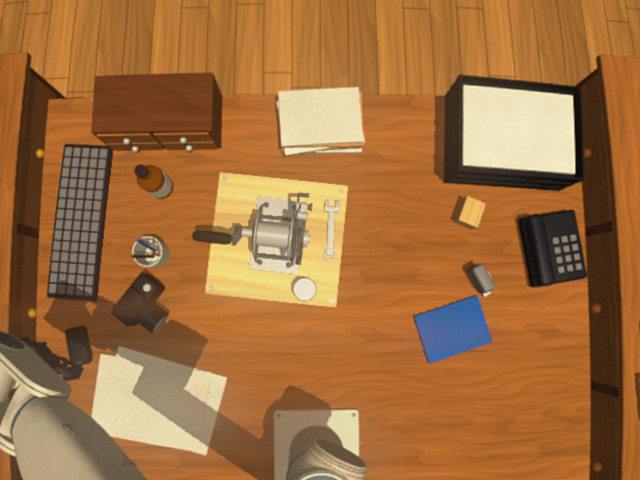

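The top view shows the winch board at pixels (205–347, 172–306), the crank grip at about (212,236), the ratchet and pawl at about (300,200), and the spanner at (331,230). I'll zoom in and measure next.

```bash
cat >> h.py <<'E'
def RT(c,pose=None):
    if "hand_eye" in c:
        p,q=pose; T=np.eye(4);T[:3,:3]=R.from_quat(q).as_matrix();T[:3,3]=p
        T=T@np.array(c["hand_eye"]); return T[:3,:3],T[:3,3]
    return R.from_quat(c["orientation"]).as_matrix(),np.array(c["position"])
def onplane(c,u,v,z,pose=None):
    M,t=RT(c,pose);r=M@pix2ray(c,u,v);return t+r*(z-t[2])/r[2]
def at(c,u,v,d,pose=None):
    M,t=RT(c,pose);return t+M@(pix2ray(c,u,v)*d)
def proj(c,P,pose=None):
    M,t=RT(c,pose);q=M.T@(np.asarray(P,float)-t);x,y=q[:2]/q[2];s=1+c["k1"]*(x*x+y*y)
    K=np.array(c["intrinsics"]);return np.array([K[0,0]*x*s+K[0,2],K[1,1]*y*s+K[1,2]])
E
python3 - <<'E'
from h import *
p=cv2.imread("pics/top0.png");d=np.load("top0.npy");c=cam("top")
hsv=cv2.cvtColor(p,cv2.COLOR_BGR2HSV)
print(hsv[290,230],hsv[320,250])
m=((hsv[...,0]>15)&(hsv[...,0]<32)&(hsv[...,1]>70)&(hsv[...,2]>170)).astype(np.uint8)
m[:160]=0;m[320:]=0;m[:,:195]=0;m[:,360:]=0
k=cv2.findContours(m,cv2.RETR_EXTERNAL,cv2.CHAIN_APPROX_NONE)[0]
k=max(k,key=cv2.contourArea)
pts=np.array([onplane(c,u,v,18)[:2] for u,v in k[:,0]]).astype(np.float32)
(cx,cy),(w,h),a=cv2.minAreaRect(pts);print("board",cx,cy,w,h,a)
print(cv2.boxPoints(((cx,cy),(w,h),a)))
cv2.imwrite("pics/topz.png",cv2.resize(p[165:315,190:360],None,fx=4.5,fy=4,interpolation=cv2.INTER_CUBIC))
s=cv2.imread("pics/scene0.png");cv2.imwrite("pics/scz.png",cv2.resize(s[165:330,250:440],None,fx=4,fy=3.6,interpolation=cv2.INTER_CUBIC))
E
```

```text
[ 24 125 237] [ 14 183 190]
board 547.3636474609375 98.5528335571289 343.1654968261719 323.0287780761719 83.68563842773438
[[367.95782  -54.225082]
 [689.0269   -89.7529  ]
 [726.7695   251.33075 ]
 [405.70038  286.85858 ]]
```

```bash
python3 - <<'E'
from h import *
d=np.load("top0.npy");c=cam("top")
for v in range(188,250,4):
    print(v,[tuple(int(x) for x in at(c,u,v,d[v,u])) for u in range(288,318,4)])
print()
for v in range(224,250,3):
    print(v,[tuple(int(x) for x in at(c,u,v,d[v,u])) for u in range(190,248,7)])
E
```

```text
188 [(680, 69, 16), (679, 58, 20), (679, 48, 24), (681, 37, 14), (680, 27, 16), (681, 16, 12), (679, 6, 21), (679, -4, 21)]
192 [(670, 69, 13), (670, 58, 16), (669, 48, 21), (668, 37, 22), (670, 27, 14), (669, 16, 19), (668, 6, 23), (669, -4, 20)]
196 [(658, 69, 21), (659, 58, 17), (658, 48, 19), (631, 37, 164), (630, 27, 168), (631, 18, 165), (658, 6, 19), (658, -3, 19)]
200 [(646, 68, 27), (647, 58, 22), (648, 48, 20), (649, 37, 11), (648, 27, 18), (649, 16, 11), (649, 6, 14), (648, -3, 17)]
204 [(637, 69, 20), (637, 58, 20), (614, 46, 154), (615, 37, 148), (614, 27, 152), (637, 17, 18), (613, 9, 155), (638, -3, 15)]
208 [(626, 69, 21), (626, 58, 23), (603, 46, 159), (605, 37, 148), (599, 28, 184), (605, 18, 147), (627, 6, 15), (627, -3, 15)]
212 [(615, 69, 23), (616, 58, 17), (595, 46, 150), (581, 37, 241), (581, 28, 241), (616, 17, 17), (616, 6, 18), (617, -3, 9)]
216 [(605, 69, 24), (606, 58, 20), (587, 47, 142), (572, 37, 242), (571, 28, 249), (606, 17, 16), (606, 6, 15), (606, -3, 17)]
220 [(591, 68, 45), (571, 55, 187), (579, 47, 130), (571, 37, 185), (571, 28, 187), (595, 17
[... 1594 characters left out ...]
29, 231, 244), (528, 215, 245), (528, 200, 245), (528, 184, 248), (535, 176, 186), (539, 164, 147)]
239 [(549, 327, 0), (522, 261, 244), (522, 246, 242), (521, 230, 250), (393, 32, 1428), (522, 200, 244), (522, 185, 245), (529, 178, 175), (546, 178, 16)]
242 [(541, 327, 0), (541, 309, -3), (541, 290, 0), (516, 231, 240), (516, 216, 242), (516, 200, 242), (516, 185, 240), (538, 195, 20), (538, 177, 21)]
245 [(533, 327, -1), (533, 309, 0), (533, 290, 1), (531, 268, 21), (531, 251, 15), (531, 232, 15), (509, 185, 241), (531, 196, 17), (531, 177, 18)]
248 [(526, 328, -5), (525, 308, 0), (525, 289, 4), (523, 269, 16), (523, 250, 18), (523, 232, 15), (523, 214, 15), (523, 195, 18), (523, 177, 19)]
```

View pics/topz.png

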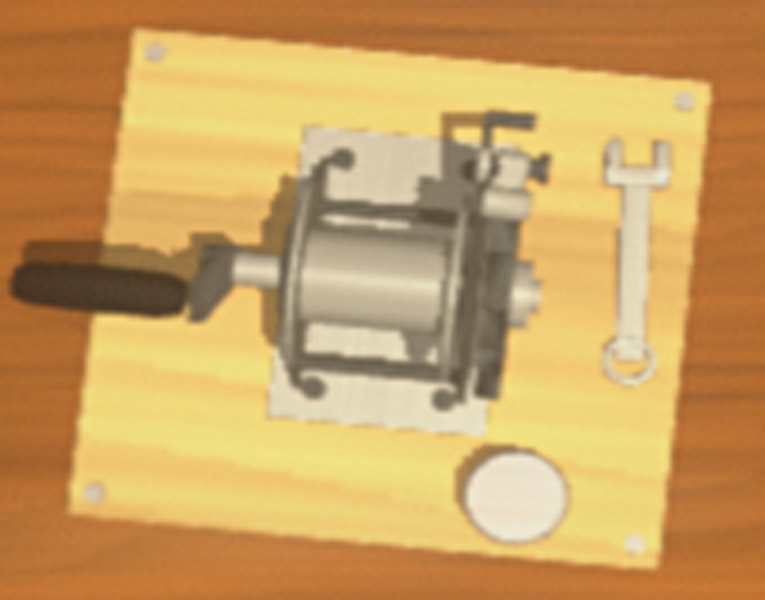

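View pics/scz.png

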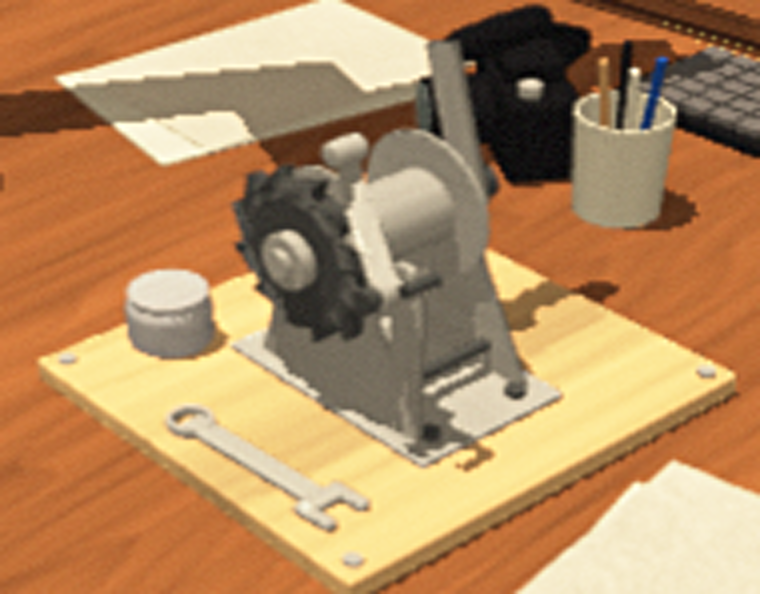

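Request:
drive_tool:
  series:
    - {"tx": 0,"ty": 0,"tz": 5,"twist": 0.111,"claw": 0}
    - {"tx": 0,"ty": 0,"tz": 5,"twist": 0.111,"claw": 0}
    - {"tx": 1,"ty": -5,"tz": 4,"twist": 0.111,"claw": 0}
    - {"tx": 2,"ty": -5,"tz": 4,"twist": 0,"claw": 0}
    - {"tx": 2.5,"ty": -5.5,"tz": 0,"twist": 0,"claw": 0}
  squeeze: 20

```text
time: 0.72
eef_pos: [322.5, 414.5, 421.3]
ee_rot: [0.055, 0.999, 0.002, 0.002]
wrist_force: [0.7, -0.9, -0.2]
width: -0.2
```

Request:
drive_tool:
  series:
    - {"tx": 2.5,"ty": -5.5,"tz": 0,"twist": 0,"claw": 0}
    - {"tx": 2.5,"ty": -5.5,"tz": 0,"twist": 0,"claw": 0}
    - {"tx": 2.5,"ty": -5.5,"tz": 0,"twist": 0,"claw": 0}
    - {"tx": 2.5,"ty": -5.5,"tz": 0,"twist": 0,"claw": 0}
    - {"tx": 2.5,"ty": -5.5,"tz": 0,"twist": 0,"claw": 0}

```text
time: 1.35
eef_pos: [446.9, 137.7, 418.1]
ee_rot: [0.055, 0.998, 0.0, 0.0]
wrist_force: [0.3, 0.1, -0.8]
width: 0.1
```

Request:
drive_tool:
  series:
    - {"tx": 2,"ty": -5,"tz": 0,"twist": 0,"claw": 0}
    - {"tx": 0,"ty": -2,"tz": 0,"twist": 0,"claw": 0}
    - {"tx": 0,"ty": 0,"tz": 0,"twist": 0,"claw": 0}
    - {"tx": 0,"ty": 0,"tz": 0,"twist": 0,"claw": 0}

```text
time: 1.85
eef_pos: [466.4, 70.2, 418.0]
ee_rot: [0.055, 0.998, 0.0, -0.0]
wrist_force: [0.4, 0.1, 0.0]
width: 0.0
```

```bash
python3 - <<'E'
from h import *
s=manip.sense();pose=(s["eef_pos"],s["ee_rot"]);print(s)
p,d=manip.snapshot("wrist");cv2.imwrite("pics/w1.png",p);np.savez("w1.npz",d=d,p=pose[0],q=pose[1])
E
```

```text
{'time': 1.85, 'qpos': array([ 1.23936970e-01,  1.76566673e-02,  1.74249701e+00,  3.90488201e-04,
        1.38167998e+00, -1.33626605e+00]), 'qd': array([ 1.59740375e-02, -8.45281116e-05, -2.15011737e-03,  2.28494961e-04,
       -4.53365490e-04, -1.92279138e-03]), 'effort': array([-7.44208731e-01, -3.42317283e+01, -3.30443108e+01, -3.88289394e-02,
        3.93734837e-03, -5.78173946e-03]), 'eef_pos': array([466.41548854,  70.20799198, 418.02588972]), 'ee_rot': array([ 5.53051462e-02,  9.98469474e-01,  1.67204244e-04, -1.52757271e-04]), 'wrist_force': array([0.36885209, 0.05619798, 0.02617556]), 'torque': array([ 0.00455304, -0.00312553,  0.00367184]), 'width': 0.04178818910024536}
```

View pics/w1.png

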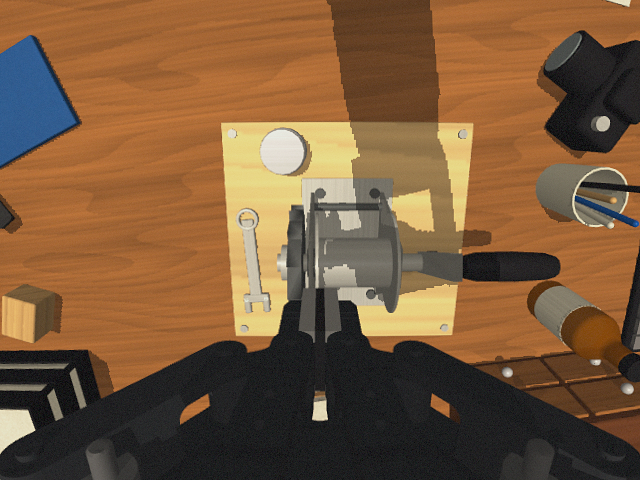

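The wrist view has image up as -x. The grip is visible at (465–558, 266), but the fingers hide the knob. I'll shift sideways and look again.

Request:
drive_tool:
  series:
    - {"tx": 4,"ty": 4,"tz": 0}
    - {"tx": 4,"ty": 4,"tz": 0}
    - {"tx": 0,"ty": 0,"tz": 0}
    - {"tx": 0,"ty": 0,"tz": 0}

```text
validation failed for argument at $.se...
```

```bash
python3 - <<'E'
from h import *
s=manip.sense();pose=(s["eef_pos"],s["ee_rot"]);print(pose,s["qd"].max())
p,d=manip.snapshot("wrist");cv2.imwrite("pics/w2.png",p);np.savez("w2.npz",d=d,p=pose[0],q=pose[1])
E
```

```text
(array([466.40745892,  70.46731913, 418.071572  ]), array([ 5.49224808e-02,  9.98490608e-01,  1.30996057e-04, -1.02429524e-04])) 0.008131991899934993
```

View pics/w2.png

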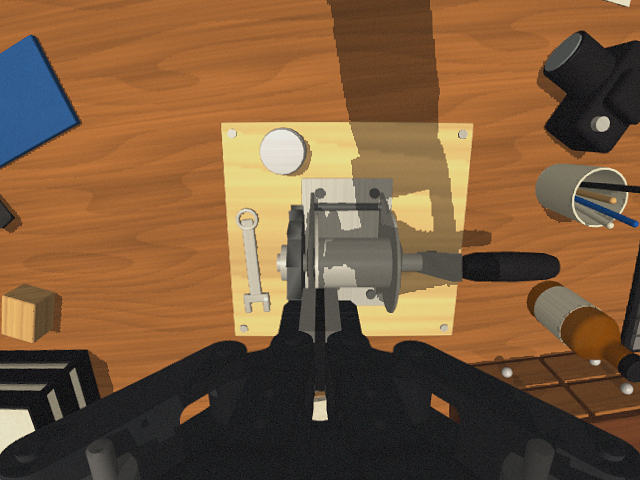

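All five keys are required in each row, so that call was refused and the arm did not move. The view is unchanged.

Request:
drive_tool:
  series:
    - {"tx": 4,"ty": 4,"tz": 0,"twist": 0,"claw": 0}
    - {"tx": 4,"ty": 4,"tz": 0,"twist": 0,"claw": 0}
    - {"tx": 0,"ty": 0,"tz": 0,"twist": 0,"claw": 0}
    - {"tx": 0,"ty": 0,"tz": 0,"twist": 0,"claw": 0}

```text
time: 2.45
eef_pos: [546.0, 150.4, 417.7]
ee_rot: [0.054, 0.999, -0.0, -0.001]
wrist_force: [0.2, -1.0, 0.8]
width: 0.0
```

```bash
python3 - <<'E'
from h import *
s=manip.sense();pose=(s["eef_pos"],s["ee_rot"]);print(pose,s["qd"].max())
p,d=manip.snapshot("wrist");cv2.imwrite("pics/w3.png",p);np.savez("w3.npz",d=d,p=pose[0],q=pose[1])
E
```

```text
(array([545.99832279, 150.39689926, 417.65028995]), array([ 5.44725103e-02,  9.98515036e-01, -2.94203250e-04, -6.17342814e-04])) 0.013532886874511789
```

View pics/w3.png

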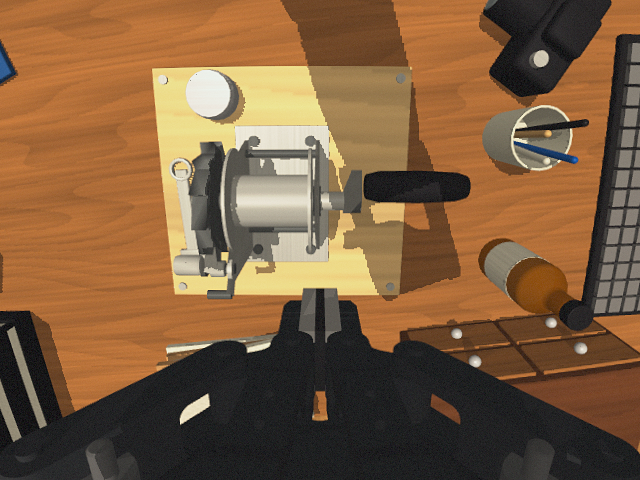

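The knob is visible at about (189,265) and the grip spans x 364–470 at row 186. I'll cast rays at the known heights and compare against depth and the top view.

```bash
python3 - <<'E'
from h import *
z=np.load("w3.npz");pose=(z["p"],z["q"]);d=z["d"];c=cam("wrist")
print("knob ray z236",onplane(c,189,265,236,pose).round(1), [at(c,u,v,d[v,u],pose).round(0) for u,v in((180,265),(189,265),(197,265),(189,258),(189,272))])
print("grip ends z236",onplane(c,364,186,236,pose).round(1),onplane(c,470,187,236,pose).round(1),"edges",onplane(c,417,171,236,pose).round(1),onplane(c,417,202,236,pose).round(1))
t=cam("top")
# knob in top crop: centre (507,203)->px
for u,v in((507,203),(487,203),(529,203)): print("top knob",onplane(t,190+(u+.5)/4.5-.5,165+(v+.5)/4-.5,236).round(1))
for u,v in((12,285),(188,290)): print("top grip",onplane(t,190+(u+.5)/4.5-.5,165+(v+.5)/4-.5,236).round(1))
# board in wrist
p=cv2.imread("pics/w3.png")
for P in ((163,79),(400,77),(390,287),(182,287)): print("screw",onplane(c,*P,18,pose).round(1))
cv2.imwrite("pics/w3z.png",cv2.resize(p[120:310,140:340],None,fx=4,fy=3,interpolation=cv2.INTER_CUBIC))
E
```

```text
knob ray z236 [577.   32.5 236. ] [array([573.,  29., 245.]), array([574.,  36., 245.]), array([575.,  43., 244.]), array([569.,  36., 242.]), array([580.,  35., 245.])]
grip ends z236 [525.2 189.  236. ] [535.1 276.2 236. ] edges [517.6 232.9 236. ] [543.1 231.7 236. ]
top knob [574.8  32.2 236. ]
top knob [574.8  41.9 236. ]
top knob [574.7  21.4 236. ]
top grip [530.6 274.2 236. ]
top grip [527.4 187.8 236. ]
screw [388.4 -39.2  18. ]
screw [421.6 268.9  18. ]
screw [713.2 237.6  18. ]
screw [679.8 -72.7  18. ]
```

View pics/w3z.png

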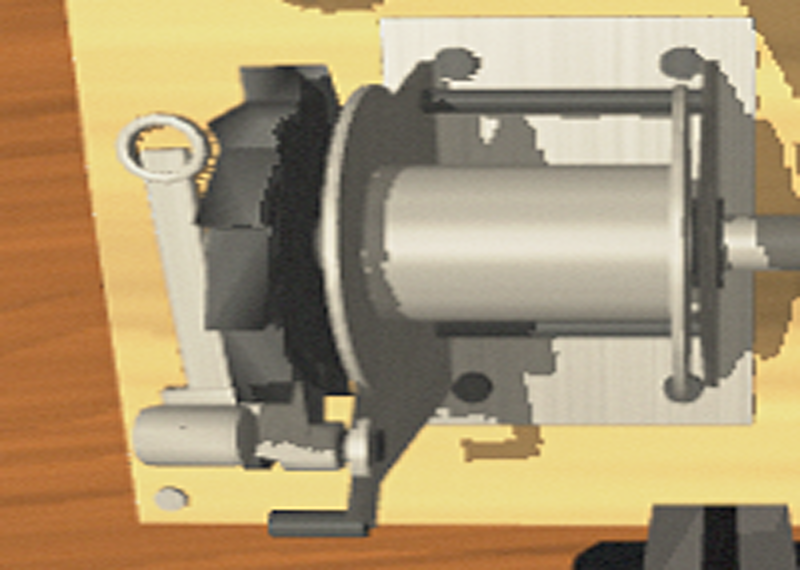

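Knob is at about (575.5, 32.3, 237) and the grip middle at about (530, 232, 236). Winch yaw is -0.11 and its origin about (545, 99). The knob and grip offsets agree with the spec, putting the wheel at about -0.10. I'll descend on the near side of the knob.

Request:
drive_tool:
  series:
    - {"tx": -0.8,"ty": -5.8,"tz": 0,"twist": 0,"claw": 0}
    - {"tx": -0.8,"ty": -5.7,"tz": -3,"twist": 0,"claw": 0}
    - {"tx": 0,"ty": 0,"tz": -5,"twist": 0,"claw": 0}
    - {"tx": 0,"ty": 0,"tz": -4,"twist": 0,"claw": 0}
    - {"tx": 0,"ty": 0,"tz": 0,"twist": 0,"claw": 0}

```text
time: 3.12
eef_pos: [528.3, 36.0, 297.3]
ee_rot: [0.056, 0.998, -0.0, -0.003]
wrist_force: [-0.3, 0.2, 0.9]
width: 0.0
```

Request:
drive_tool:
  series:
    - {"tx": 0,"ty": 0,"tz": -2.5,"twist": 0,"claw": 0}
    - {"tx": 0,"ty": 0,"tz": -2.5,"twist": 0,"claw": 0}
    - {"tx": 0,"ty": 0,"tz": -1.6,"twist": 0,"claw": 0}
    - {"tx": 0,"ty": 0,"tz": 0,"twist": 0,"claw": 0}
    - {"tx": 0,"ty": 0,"tz": 0,"twist": 0,"claw": 0}

```text
time: 3.75
eef_pos: [531.7, 36.8, 234.6]
ee_rot: [0.055, 0.998, 0.0, 0.001]
wrist_force: [-0.4, -0.2, 0.0]
width: 0.2
```

```bash
python3 - <<'E'
from h import *
p,d=manip.snapshot("scene");cv2.imwrite("pics/s2.png",cv2.resize(p[130:300,240:450],None,fx=3.8,fy=3.5,interpolation=cv2.INTER_CUBIC))
print(manip.sense()["eef_pos"])
E
```

```text
[531.71084141  36.79941134 234.58546352]
```

View pics/s2.png

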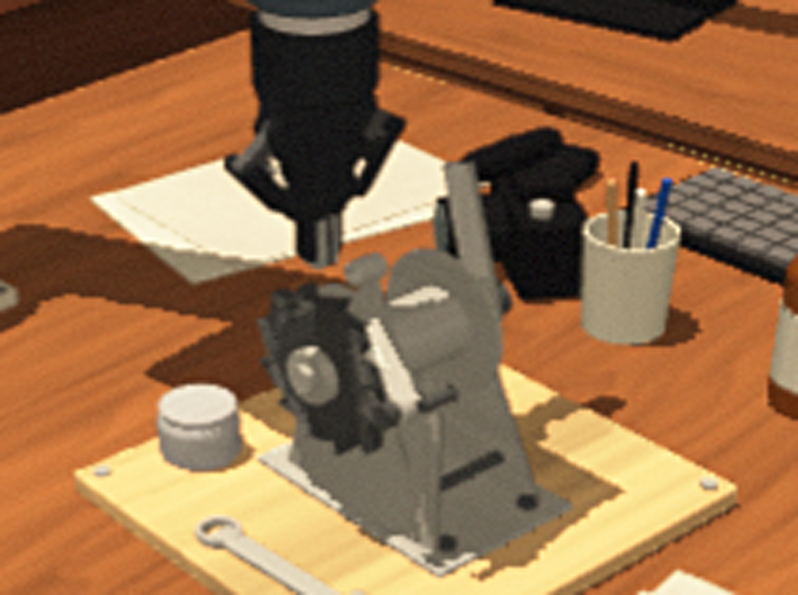

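The fingertip at (320,262) is just short of the knob at (365,270), just above the wheel top. Now the slow push.

Request:
drive_tool:
  series:
    - {"tx": 0.6,"ty": -0.1,"tz": -0.4,"twist": 0,"claw": 0}
    - {"tx": 0.6,"ty": -0.1,"tz": 0,"twist": 0,"claw": 0}
    - {"tx": 0.6,"ty": -0.1,"tz": 0,"twist": 0,"claw": 0}
    - {"tx": 0.6,"ty": -0.1,"tz": 0,"twist": 0,"claw": 0}

```text
time: 4.3
eef_pos: [555.5, 32.7, 229.3]
ee_rot: [0.055, 0.998, 0.0, 0.0]
wrist_force: [-0.7, -0.7, -0.6]
width: -0.1
```

Request:
drive_tool:
  series:
    - {"tx": 0.5,"ty": 0,"tz": 0,"twist": 0,"claw": 0}
    - {"tx": 0.5,"ty": -0.1,"tz": 0,"twist": 0,"claw": 0}
    - {"tx": 0.5,"ty": 0,"tz": 0,"twist": 0,"claw": 0}
    - {"tx": 0.5,"ty": -0.1,"tz": 0,"twist": 0,"claw": 0}

```text
time: 4.8
eef_pos: [575.2, 30.8, 229.3]
ee_rot: [0.055, 0.998, 0.0, 0.0]
wrist_force: [-0.2, -1.1, -0.7]
width: 0.0
```

Request:
drive_tool:
  series:
    - {"tx": 0.5,"ty": 0,"tz": 0,"twist": 0,"claw": 0}
    - {"tx": 0.5,"ty": -0.1,"tz": 0,"twist": 0,"claw": 0}
    - {"tx": 0.5,"ty": 0,"tz": 0,"twist": 0,"claw": 0}
    - {"tx": 0.5,"ty": -0.1,"tz": 0,"twist": 0,"claw": 0}

```text
time: 5.3
eef_pos: [595.3, 28.8, 229.3]
ee_rot: [0.055, 0.998, 0.0, 0.0]
wrist_force: [-0.5, -0.5, 0.6]
width: -0.4
```

```bash
python3 - <<'E'
from h import *
p,d=manip.snapshot("scene");cv2.imwrite("pics/s3.png",cv2.resize(p[130:300,240:450],None,fx=3.8,fy=3.5,interpolation=cv2.INTER_CUBIC))
print(manip.sense()["eef_pos"])
E
```

```text
[595.87142538  28.62480394 229.30919407]
```

View pics/s3.png

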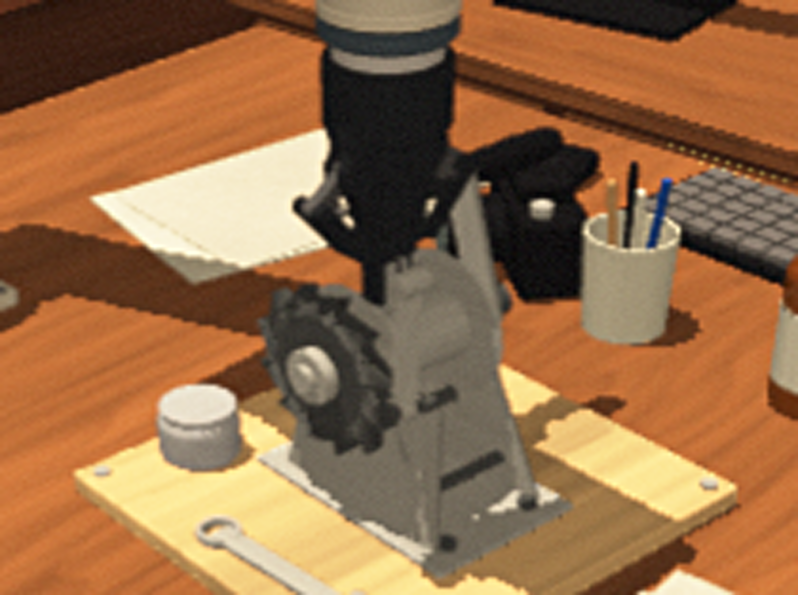

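The knob is at about (405,260), in front of the finger and still upright. Pushing on.

Request:
drive_tool:
  series:
    - {"tx": 0.5,"ty": 0,"tz": 0,"twist": 0,"claw": 0}
    - {"tx": 0.5,"ty": -0.1,"tz": 0,"twist": 0,"claw": 0}
    - {"tx": 0.5,"ty": 0,"tz": 0,"twist": 0,"claw": 0}
    - {"tx": 0.4,"ty": -0.1,"tz": 0,"twist": 0,"claw": 0}
    - {"tx": 0,"ty": 0,"tz": 0,"twist": 0,"claw": 0}

```text
time: 5.98
eef_pos: [614.2, 26.7, 229.2]
ee_rot: [0.055, 0.998, 0.0, 0.0]
wrist_force: [-0.5, -0.3, 0.8]
width: 0.2
```

```bash
python3 - <<'E'
from h import *
p,d=manip.snapshot("scene");cv2.imwrite("pics/s4.png",cv2.resize(p[130:300,240:450],None,fx=3.8,fy=3.5,interpolation=cv2.INTER_CUBIC))
print(manip.sense()["eef_pos"])
E
```

```text
[613.92981967  26.72481556 229.17918069]
```

View pics/s4.png

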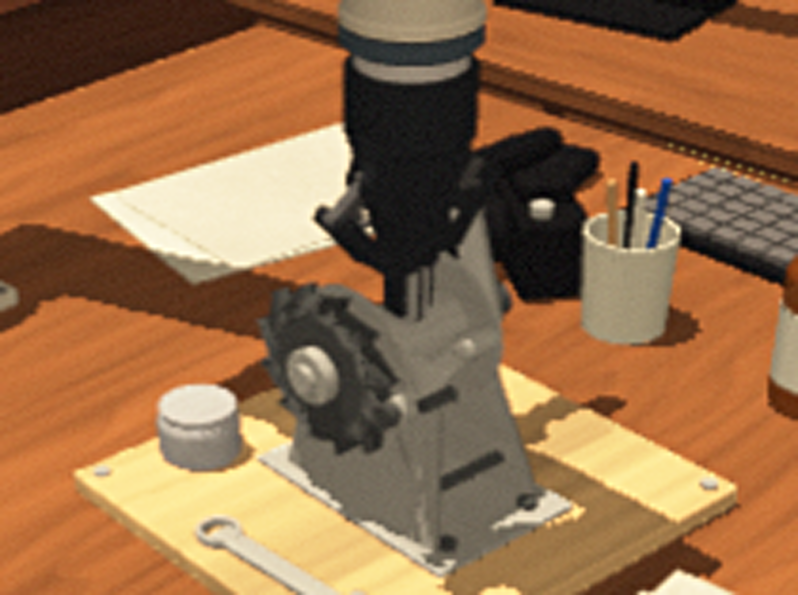

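The pawl has gone over; the knob is now at about (465,345). Next I lift, look again, and go to the near side of the crank grip.

Request:
drive_tool:
  series:
    - {"tx": 0,"ty": 0,"tz": 4,"twist": 0,"claw": 0}
    - {"tx": 0,"ty": 0,"tz": 5,"twist": 0,"claw": 0}
    - {"tx": -4,"ty": 4,"tz": 2,"twist": 0,"claw": 0}
    - {"tx": -4,"ty": 5,"tz": 0,"twist": 0,"claw": 0}
    - {"tx": -4,"ty": 5,"tz": 0,"twist": 0,"claw": 0}

```text
time: 6.65
eef_pos: [494.5, 165.4, 339.8]
ee_rot: [0.056, 0.998, 0.0, 0.0]
wrist_force: [0.1, 2.0, -0.4]
width: 0.2
```

Request:
drive_tool:
  series:
    - {"tx": -1.4,"ty": 5,"tz": 0,"twist": 0,"claw": 0}
    - {"tx": 0,"ty": 1.5,"tz": 0,"twist": 0,"claw": 0}
    - {"tx": 0,"ty": 0,"tz": 0,"twist": 0,"claw": 0}

```text
time: 7.02
eef_pos: [481.9, 229.8, 339.2]
ee_rot: [0.054, 0.999, -0.0, 0.0]
wrist_force: [-0.1, 0.5, -0.1]
width: 0.2
```

```bash
python3 - <<'E'
from h import *
p,d=manip.snapshot("scene");cv2.imwrite("pics/s5.png",cv2.resize(p[130:300,240:450],None,fx=3.8,fy=3.5,interpolation=cv2.INTER_CUBIC))
c=cam("scene")
q=proj(c,[671,21.6,223]);print(manip.sense()["eef_pos"],"knob pred",(q-[240,130])*[3.8,3.5])
p,d=manip.snapshot("top");cv2.imwrite("pics/t5.png",cv2.resize(p[165:315,190:360],None,fx=4.5,fy=4,interpolation=cv2.INTER_CUBIC))
E
```

```text
[482.03756179 229.00149407 339.08788773] knob pred [472.50077248 342.29639263]
```

View pics/s5.png

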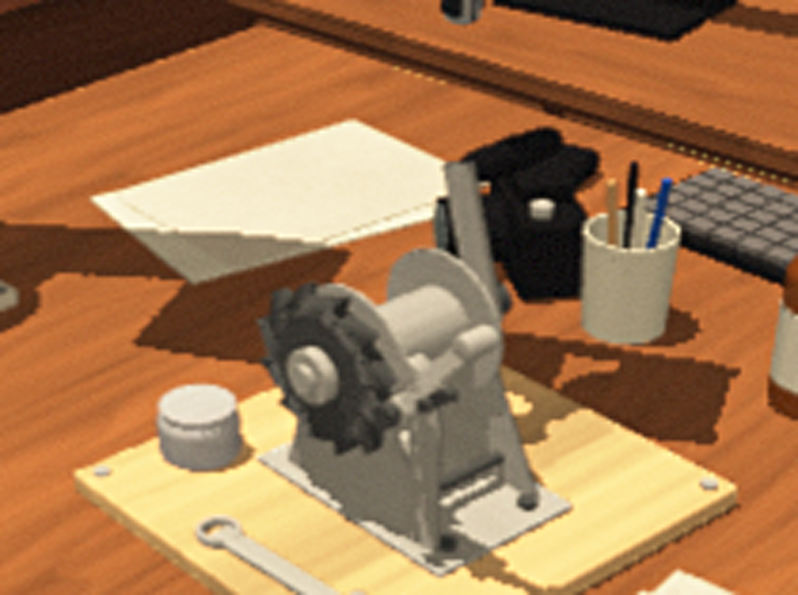

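View pics/t5.png

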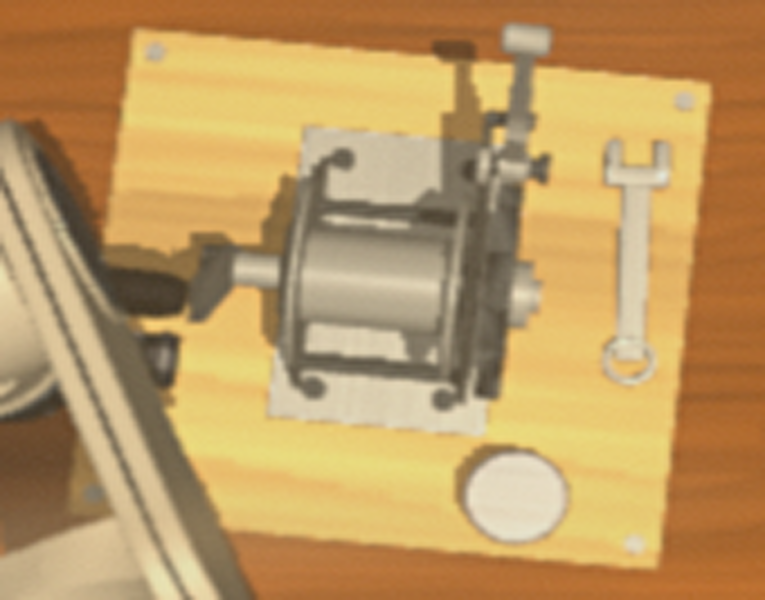

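The pawl rests on its back stop with the knob at the predicted pixel (475,342), and the crank has not moved. I'll descend behind the grip.

Request:
drive_tool:
  series:
    - {"tx": 0,"ty": 0.3,"tz": -4,"twist": 0,"claw": 0}
    - {"tx": 0,"ty": 0,"tz": -4,"twist": 0,"claw": 0}
    - {"tx": 0,"ty": 0,"tz": -2.4,"twist": 0,"claw": 0}
    - {"tx": 0,"ty": 0,"tz": 0,"twist": 0,"claw": 0}

```text
time: 7.62
eef_pos: [481.2, 230.5, 233.5]
ee_rot: [0.056, 0.998, -0.001, -0.002]
wrist_force: [0.1, 0.3, 0.5]
width: 0.1
```

Request:
drive_tool:
  series:
    - {"tx": 0.5,"ty": 0,"tz": 0,"twist": 0,"claw": 0}
    - {"tx": 0.5,"ty": 0,"tz": 0,"twist": 0,"claw": 0}
    - {"tx": 0.4,"ty": 0,"tz": 0,"twist": 0,"claw": 0}
    - {"tx": 0.3,"ty": 0,"tz": 0,"twist": 0,"claw": 0}
    - {"tx": 0.3,"ty": 0,"tz": 0,"twist": 0,"claw": 0}

```text
time: 8.25
eef_pos: [502.0, 232.4, 235.4]
ee_rot: [0.055, 0.998, 0.0, 0.0]
wrist_force: [-0.0, 0.1, -0.5]
width: -0.2
```

Request:
drive_tool:
  series:
    - {"tx": 0.3,"ty": 0,"tz": 0,"twist": 0,"claw": 0}
    - {"tx": 0.3,"ty": 0,"tz": 0,"twist": 0,"claw": 0}

```text
time: 8.5
eef_pos: [506.9, 232.3, 235.2]
ee_rot: [0.055, 0.998, -0.0, -0.001]
wrist_force: [-6.9, -1.0, 4.9]
width: -0.2
```

Request:
drive_tool:
  series:
    - {"tx": 0.3,"ty": 0,"tz": 0,"twist": 0,"claw": 0}
    - {"tx": 0.3,"ty": 0,"tz": 0,"twist": 0,"claw": 0}

```text
time: 8.75
eef_pos: [513.0, 232.3, 235.3]
ee_rot: [0.055, 0.998, -0.0, -0.001]
wrist_force: [-5.1, -0.5, 3.0]
width: 0.2
```

Contact came at x≈506, as predicted, with 5–7 N. I'll continue about 30 mm.

Request:
drive_tool:
  series:
    - {"tx": 0.4,"ty": 0,"tz": 0,"twist": 0,"claw": 0}
    - {"tx": 0.4,"ty": 0,"tz": 0,"twist": 0,"claw": 0}
    - {"tx": 0.4,"ty": -0.1,"tz": 0,"twist": 0,"claw": 0}
    - {"tx": 0.4,"ty": 0,"tz": 0,"twist": 0,"claw": 0}
    - {"tx": 0.4,"ty": -0.1,"tz": 0,"twist": 0,"claw": 0}

```text
time: 9.38
eef_pos: [534.2, 230.6, 235.3]
ee_rot: [0.055, 0.998, 0.0, 0.0]
wrist_force: [-2.7, 2.0, 2.1]
width: -0.1
```

Request:
drive_tool:
  series:
    - {"tx": 0.3,"ty": 0,"tz": 0,"twist": 0,"claw": 0}
    - {"tx": 0.3,"ty": -0.1,"tz": 0,"twist": 0,"claw": 0}
    - {"tx": 0.2,"ty": 0,"tz": 0,"twist": 0,"claw": 0}
    - {"tx": 0,"ty": 0,"tz": 0,"twist": 0,"claw": 0}
    - {"tx": 0,"ty": 0,"tz": 0,"twist": 0,"claw": 0}

```text
time: 10.0
eef_pos: [542.2, 229.2, 235.2]
ee_rot: [0.055, 0.998, -0.0, 0.0]
wrist_force: [-0.2, 0.1, -0.7]
width: 0.6
```

```bash
python3 - <<'E'
from h import *
p,d=manip.snapshot("scene");cv2.imwrite("pics/s6.png",cv2.resize(p[130:300,240:450],None,fx=3.8,fy=3.5,interpolation=cv2.INTER_CUBIC))
print(manip.sense()["eef_pos"])
E
```

```text
[542.10700439 229.25880513 235.25947637]
```

View pics/s6.png

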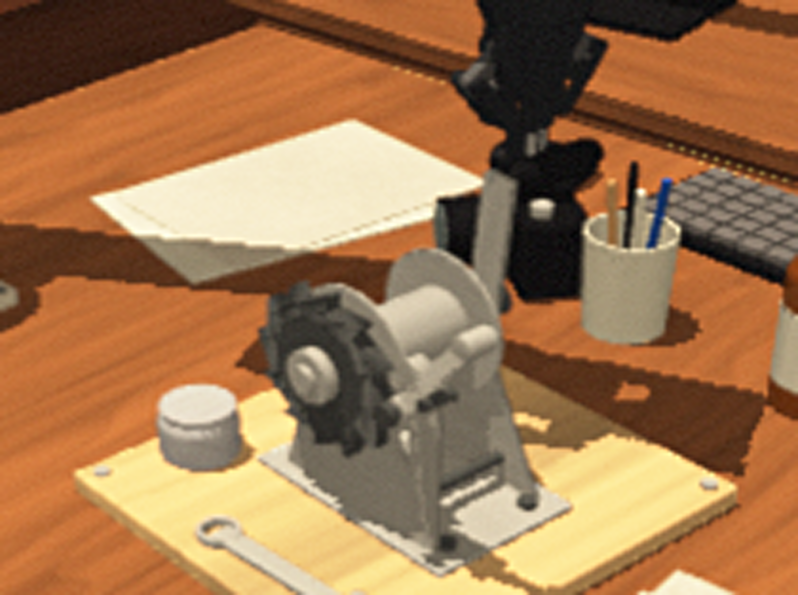

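The crank is now leaning forward at about wheel 0.27, with the pawl still over. I'll back off, lift, and check the grip position.

Request:
drive_tool:
  series:
    - {"tx": -0.6,"ty": 0,"tz": 0,"twist": 0,"claw": 0}
    - {"tx": -2,"ty": 0,"tz": 0,"twist": 0,"claw": 0}
    - {"tx": -2,"ty": 0,"tz": 4,"twist": 0,"claw": 0}
    - {"tx": 0,"ty": -3,"tz": 5,"twist": 0,"claw": 0}
    - {"tx": 3,"ty": -5,"tz": 2,"twist": 0,"claw": 0}

```text
time: 10.68
eef_pos: [525.7, 150.0, 348.6]
ee_rot: [0.054, 0.999, 0.001, 0.002]
wrist_force: [1.4, 0.6, 0.1]
width: 0.0
```

Request:
drive_tool:
  series:
    - {"tx": 5,"ty": -3.5,"tz": 0,"twist": 0,"claw": 0}
    - {"tx": 5,"ty": -3.5,"tz": 0,"twist": 0,"claw": 0}
    - {"tx": 5,"ty": -3,"tz": 0,"twist": 0,"claw": 0}
    - {"tx": 4,"ty": -2.8,"tz": 0,"twist": 0,"claw": 0}
    - {"tx": 0,"ty": 0,"tz": 0,"twist": 0,"claw": 0}

```text
time: 11.3
eef_pos: [717.5, 18.9, 343.9]
ee_rot: [0.057, 0.998, -0.0, -0.0]
wrist_force: [-0.4, -0.1, -0.1]
width: -0.0
```

```bash
python3 - <<'E'
from h import *
s=manip.sense();print(s["eef_pos"])
p,d=manip.snapshot("top");cv2.imwrite("pics/t7.png",cv2.resize(p[165:315,190:360],None,fx=4.5,fy=4,interpolation=cv2.INTER_CUBIC))
p,d=manip.snapshot("scene");cv2.imwrite("pics/s7.png",cv2.resize(p[130:300,240:450],None,fx=3.8,fy=3.5,interpolation=cv2.INTER_CUBIC))
t=cam("top");print(onplane(t,190+(527.5)/4.5-.5,165+(39.5)/4-.5,223))
E
```

```text
[717.48994042  18.90210652 343.88281703]
[669.91520122  21.77052827 223.        ]
```

View pics/t7.png

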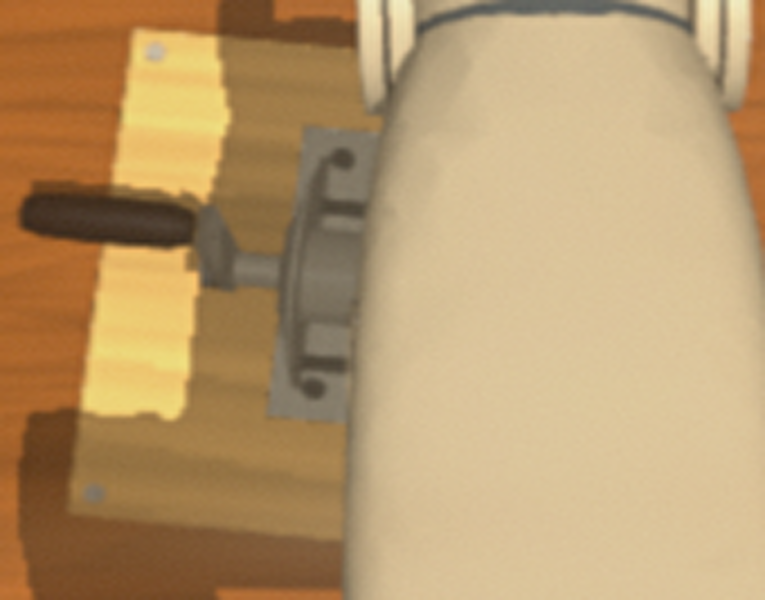

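View pics/s7.png

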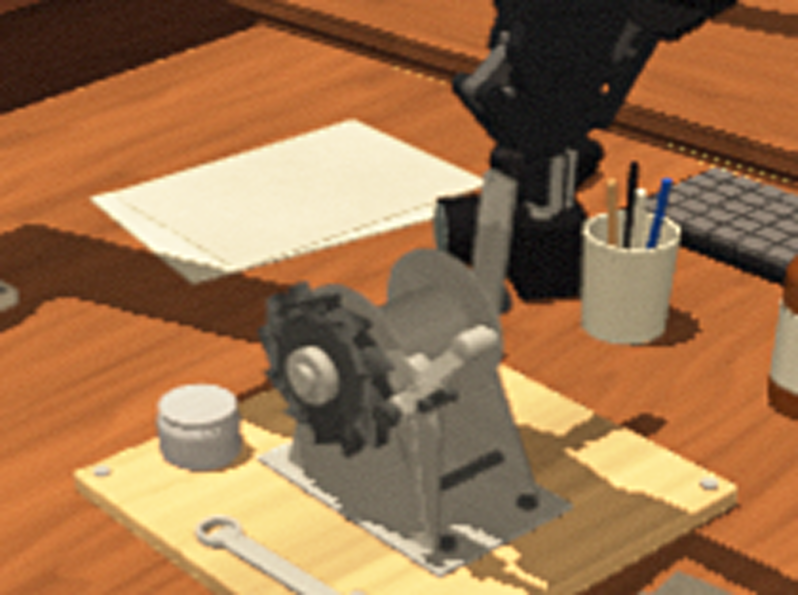

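Wheel ≈0.27 by the grip shift of about 37 mm. The thrown knob measures (670, 21.8). Descending on its far side.

Request:
drive_tool:
  series:
    - {"tx": 0,"ty": 0.2,"tz": -4,"twist": 0,"claw": 0}
    - {"tx": 0,"ty": 0,"tz": -4,"twist": 0,"claw": 0}
    - {"tx": 0,"ty": 0,"tz": -2.5,"twist": 0,"claw": 0}
    - {"tx": 0,"ty": 0,"tz": -1.4,"twist": 0,"claw": 0}
    - {"tx": 0,"ty": 0,"tz": 0,"twist": 0,"claw": 0}

```text
time: 12.02
eef_pos: [715.0, 24.0, 225.9]
ee_rot: [0.055, 0.998, -0.0, -0.001]
wrist_force: [-0.0, 0.4, 1.0]
width: 0.0
```

Request:
drive_tool:
  series:
    - {"tx": -0.6,"ty": 0,"tz": 0,"twist": 0,"claw": 0}
    - {"tx": -0.6,"ty": 0.1,"tz": 0,"twist": 0,"claw": 0}
    - {"tx": -0.6,"ty": 0.1,"tz": 0,"twist": 0,"claw": 0}
    - {"tx": -0.5,"ty": 0,"tz": 0,"twist": 0,"claw": 0}
    - {"tx": -0.5,"ty": 0.1,"tz": 0,"twist": 0,"claw": 0}

```text
time: 12.65
eef_pos: [688.0, 26.3, 226.8]
ee_rot: [0.055, 0.998, -0.0, 0.001]
wrist_force: [0.8, -0.4, 2.0]
width: -0.0
```

Request:
drive_tool:
  series:
    - {"tx": -0.5,"ty": 0,"tz": 0.1,"twist": 0,"claw": 0}
    - {"tx": -0.5,"ty": 0.1,"tz": 0.1,"twist": 0,"claw": 0}
    - {"tx": -0.5,"ty": 0.1,"tz": 0.1,"twist": 0,"claw": 0}
    - {"tx": -0.5,"ty": 0,"tz": 0.1,"twist": 0,"claw": 0}
    - {"tx": -0.5,"ty": 0.1,"tz": 0.1,"twist": 0,"claw": 0}

```text
time: 13.28
eef_pos: [662.3, 29.4, 231.2]
ee_rot: [0.055, 0.998, -0.0, -0.0]
wrist_force: [-0.0, -0.3, 0.3]
width: -0.0
```

Request:
drive_tool:
  series:
    - {"tx": -0.5,"ty": 0,"tz": 0.1,"twist": 0,"claw": 0}
    - {"tx": -0.5,"ty": 0.1,"tz": 0.1,"twist": 0,"claw": 0}
    - {"tx": -0.5,"ty": 0,"tz": 0.1,"twist": 0,"claw": 0}
    - {"tx": -0.5,"ty": 0,"tz": 0.1,"twist": 0,"claw": 0}

```text
time: 13.78
eef_pos: [642.4, 30.4, 235.3]
ee_rot: [0.055, 0.998, 0.0, -0.0]
wrist_force: [0.5, 0.4, -0.3]
width: -0.2
```

```bash
python3 - <<'E'
from h import *
p,d=manip.snapshot("scene");cv2.imwrite("pics/s8.png",cv2.resize(p[130:300,240:450],None,fx=3.8,fy=3.5,interpolation=cv2.INTER_CUBIC))
print(manip.sense()["eef_pos"])
E
```

```text
[641.89476346  30.37544511 235.38861434]
```

View pics/s8.png

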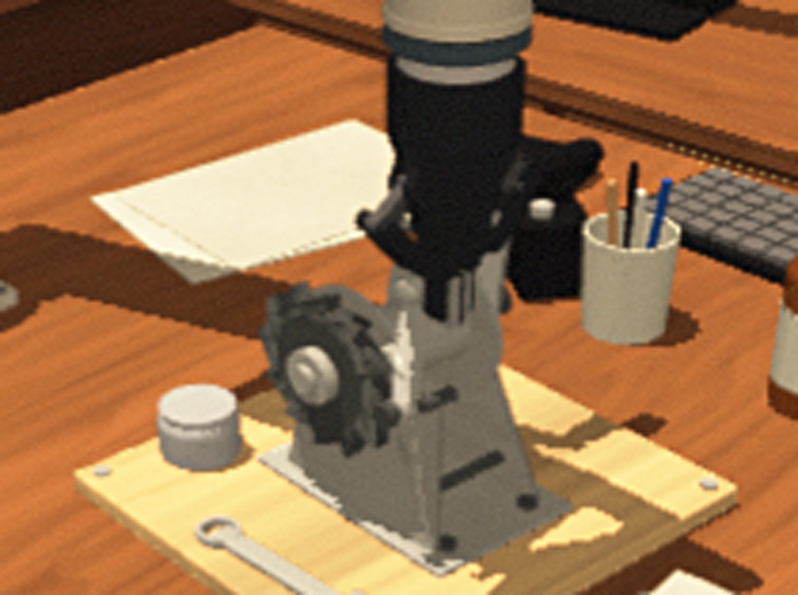

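The knob at (403,290) is almost upright. A little farther.

Request:
drive_tool:
  series:
    - {"tx": -0.4,"ty": 0,"tz": 0,"twist": 0,"claw": 0}
    - {"tx": -0.4,"ty": 0.1,"tz": 0,"twist": 0,"claw": 0}
    - {"tx": -0.4,"ty": 0,"tz": 0,"twist": 0,"claw": 0}
    - {"tx": -0.4,"ty": 0.1,"tz": 0,"twist": 0,"claw": 0}
    - {"tx": -0.3,"ty": 0,"tz": 0,"twist": 0,"claw": 0}

```text
time: 14.45
eef_pos: [623.5, 32.5, 235.3]
ee_rot: [0.055, 0.998, -0.0, -0.0]
wrist_force: [0.0, -0.2, 0.0]
width: 0.0
```

Request:
drive_tool:
  series:
    - {"tx": 0.5,"ty": 0,"tz": 0,"twist": 0,"claw": 0}
    - {"tx": 1,"ty": 0,"tz": 2,"twist": 0,"claw": 0}
    - {"tx": 0,"ty": 0,"tz": 3,"twist": 0,"claw": 0}

```text
time: 14.82
eef_pos: [639.2, 32.3, 284.9]
ee_rot: [0.055, 0.998, -0.0, -0.001]
wrist_force: [0.3, 0.2, 0.9]
width: 0.1
```

```bash
python3 - <<'E'
from h import *
p,d=manip.snapshot("scene");cv2.imwrite("pics/s9.png",cv2.resize(p[130:300,240:450],None,fx=3.8,fy=3.5,interpolation=cv2.INTER_CUBIC))
print(manip.sense()["eef_pos"])
E
```

```text
[641.24185775  32.41068533 290.03296338]
```

View pics/s9.png

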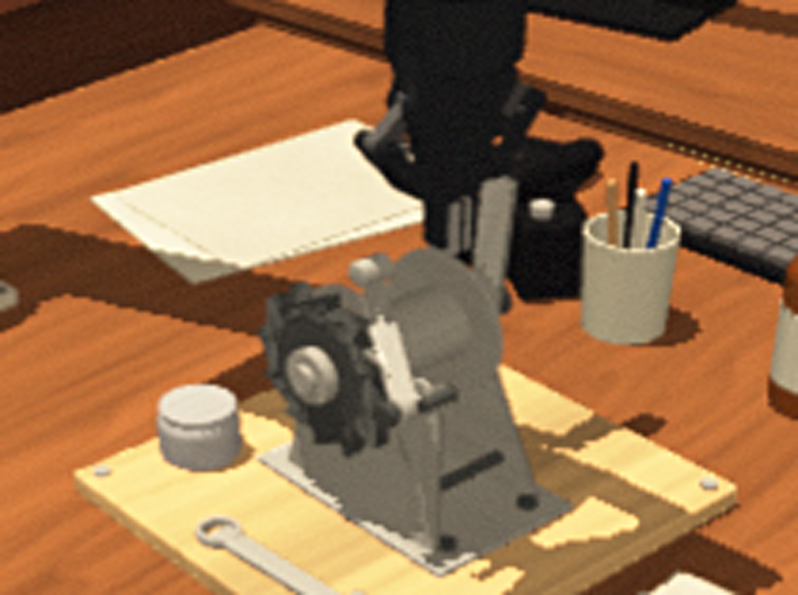

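The pawl is down, with the knob at (365,268) as at the start. Back to the grip to ease it onto the tooth.

Request:
drive_tool:
  series:
    - {"tx": -1,"ty": 2,"tz": 5,"twist": 0,"claw": 0}
    - {"tx": -3.5,"ty": 5,"tz": 0,"twist": 0,"claw": 0}
    - {"tx": -3.5,"ty": 5,"tz": 0,"twist": 0,"claw": 0}
    - {"tx": -3.5,"ty": 5,"tz": 0,"twist": 0,"claw": 0}
    - {"tx": -1.8,"ty": 2.5,"tz": 0,"twist": 0,"claw": 0}

```text
time: 15.5
eef_pos: [504.4, 229.5, 335.5]
ee_rot: [0.054, 0.999, 0.0, 0.0]
wrist_force: [0.7, -0.4, -0.9]
width: -0.1
```

Request:
drive_tool:
  series:
    - {"tx": 0,"ty": 0,"tz": 0,"twist": 0,"claw": 0}
    - {"tx": 0,"ty": 0,"tz": -4,"twist": 0,"claw": 0}
    - {"tx": 0,"ty": 0,"tz": -4,"twist": 0,"claw": 0}
    - {"tx": 0,"ty": 0,"tz": -2.5,"twist": 0,"claw": 0}
    - {"tx": 0,"ty": 0,"tz": 0,"twist": 0,"claw": 0}

```text
time: 16.12
eef_pos: [505.5, 226.1, 228.4]
ee_rot: [0.056, 0.998, -0.001, -0.002]
wrist_force: [0.1, -0.3, 0.6]
width: 0.1
```

```bash
python3 - <<'E'
from h import *
print(manip.sense())
E
```

```text
{'time': 16.125, 'qpos': array([ 3.99285331e-01,  3.38271886e-01,  1.79795244e+00, -3.25791515e-04,
        1.00941435e+00, -1.05956711e+00]), 'qd': array([ 0.00314489, -0.03839314, -0.04180127,  0.0022274 ,  0.02272946,
        0.0025318 ]), 'effort': array([ 9.23042069e-02, -4.70686483e+01, -2.53912246e+01,  2.46336254e-03,
       -2.71883318e-01, -4.67421196e-03]), 'eef_pos': array([505.46063223, 226.10882277, 228.35502176]), 'ee_rot': array([ 0.05585575,  0.99843679, -0.0010132 , -0.00175641]), 'wrist_force': array([ 0.06943708, -0.34944408,  0.62744941]), 'torque': array([-0.0698711 ,  0.00202262, -0.01536359]), 'width': 0.11765576706429223}
```

Raise slightly and approach.

Request:
drive_tool:
  series:
    - {"tx": 0.6,"ty": 0.1,"tz": 0.4,"twist": 0,"claw": 0}
    - {"tx": 0.6,"ty": 0.1,"tz": 0,"twist": 0,"claw": 0}
    - {"tx": 0.6,"ty": 0,"tz": 0,"twist": 0,"claw": 0}
    - {"tx": 0.6,"ty": 0,"tz": 0,"twist": 0,"claw": 0}
    - {"tx": 0.6,"ty": 0,"tz": 0,"twist": 0,"claw": 0}

```text
time: 16.75
eef_pos: [536.3, 229.4, 234.4]
ee_rot: [0.055, 0.998, 0.0, 0.0]
wrist_force: [1.0, 0.3, -0.6]
width: -0.2
```

Request:
drive_tool:
  series:
    - {"tx": 0.3,"ty": 0,"tz": 0,"twist": 0,"claw": 0}
    - {"tx": 0.3,"ty": 0,"tz": 0,"twist": 0,"claw": 0}
    - {"tx": 0.3,"ty": 0,"tz": 0,"twist": 0,"claw": 0}
    - {"tx": 0.3,"ty": 0,"tz": 0,"twist": 0,"claw": 0}
    - {"tx": 0.3,"ty": 0,"tz": 0,"twist": 0,"claw": 0}

```text
time: 17.38
eef_pos: [550.4, 229.0, 234.0]
ee_rot: [0.055, 0.998, -0.0, -0.001]
wrist_force: [-3.5, -2.0, -0.6]
width: -0.1
```

Request:
drive_tool:
  series:
    - {"tx": 0.3,"ty": 0,"tz": 0,"twist": 0,"claw": 0}
    - {"tx": 0.3,"ty": 0,"tz": 0,"twist": 0,"claw": 0}
    - {"tx": 0.2,"ty": 0,"tz": 0,"twist": 0,"claw": 0}

```text
time: 17.75
eef_pos: [558.8, 229.3, 234.0]
ee_rot: [0.055, 0.998, -0.0, -0.0]
wrist_force: [-3.7, -1.1, -1.8]
width: -0.4
```

Request:
drive_tool:
  series:
    - {"tx": 0.1,"ty": 0,"tz": 0,"twist": 0,"claw": 0}
    - {"tx": 0.1,"ty": 0,"tz": 0,"twist": 0,"claw": 0}
    - {"tx": 0.1,"ty": 0,"tz": 0,"twist": 0,"claw": 0}

```text
time: 18.12
eef_pos: [561.8, 229.4, 234.2]
ee_rot: [0.055, 0.998, 0.0, -0.0]
wrist_force: [-3.2, -0.4, -2.0]
width: -0.0
```

Request:
drive_tool:
  series:
    - {"tx": 0.1,"ty": 0,"tz": 0,"twist": 0,"claw": 0}
    - {"tx": 0.1,"ty": 0,"tz": 0,"twist": 0,"claw": 0}

```text
time: 18.38
eef_pos: [563.8, 229.4, 234.3]
ee_rot: [0.055, 0.998, 0.0, -0.0]
wrist_force: [-4.4, -0.0, -2.7]
width: 0.0
```

Request:
drive_tool:
  series:
    - {"tx": 0.1,"ty": 0,"tz": 0,"twist": 0,"claw": 0}

```text
time: 18.5
eef_pos: [564.8, 229.4, 234.2]
ee_rot: [0.055, 0.998, 0.0, -0.0]
wrist_force: [-2.7, -0.8, -3.6]
width: -0.0
```

Request:
drive_tool:
  series:
    - {"tx": 0.1,"ty": 0,"tz": 0,"twist": 0,"claw": 0}

```text
time: 18.62
eef_pos: [565.8, 229.4, 234.2]
ee_rot: [0.055, 0.998, -0.0, -0.0]
wrist_force: [-5.3, -0.2, -1.9]
width: -0.1
```

Request:
drive_tool:
  series:
    - {"tx": 0.1,"ty": 0,"tz": 0,"twist": 0,"claw": 0}

```text
time: 18.75
eef_pos: [566.0, 229.3, 234.1]
ee_rot: [0.055, 0.998, -0.0, -0.001]
wrist_force: [-8.4, 0.6, 0.5]
width: -0.0
```

Request:
drive_tool:
  series:
    - {"tx": 0.07,"ty": 0,"tz": 0,"twist": 0,"claw": 0}

```text
time: 18.88
eef_pos: [566.1, 229.3, 234.1]
ee_rot: [0.055, 0.998, -0.0, -0.002]
wrist_force: [-10.2, -1.1, 2.8]
width: -0.2
```

```bash
python3 - <<'E'
from h import *
s=manip.sense();print(s["wrist_force"],s["eef_pos"])
p,d=manip.snapshot("scene");cv2.imwrite("pics/s10.png",cv2.resize(p[130:300,240:450],None,fx=3.8,fy=3.5,interpolation=cv2.INTER_CUBIC))
E
```

```text
[-10.22358913  -1.14597309   2.76357261] [566.10250897 229.34596436 234.08782326]
```

View pics/s10.png

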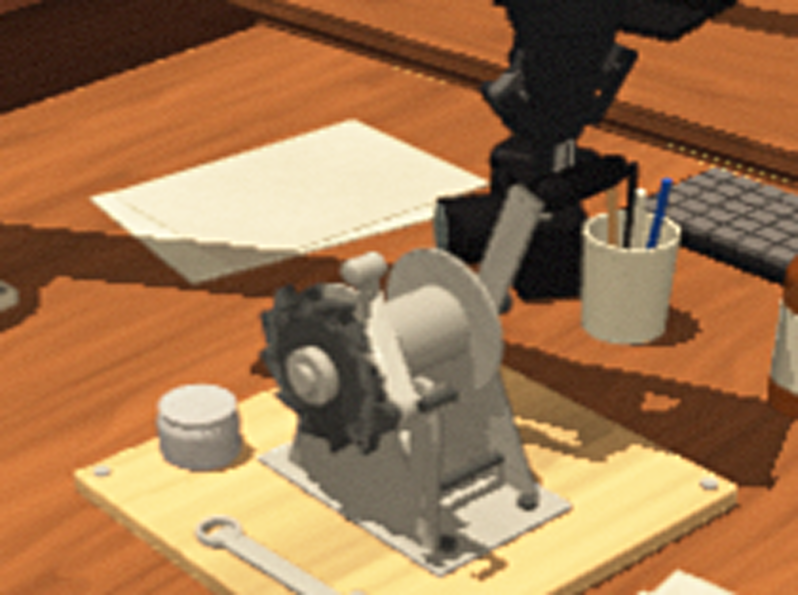

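The wheel stopped at x≈566 (567 expected) and the force rose to 10 N, so the tooth is bearing on the pawl. I'll back off and clear.

Request:
drive_tool:
  series:
    - {"tx": -0.4,"ty": 0,"tz": 0,"twist": 0,"claw": 0}
    - {"tx": -1.5,"ty": 0,"tz": 0,"twist": 0,"claw": 0}
    - {"tx": -3,"ty": 0,"tz": 0,"twist": 0,"claw": 0}
    - {"tx": -3,"ty": 0,"tz": 5,"twist": 0,"claw": 0}
    - {"tx": -3,"ty": 0,"tz": 5,"twist": 0,"claw": 0}

```text
time: 19.55
eef_pos: [457.2, 229.3, 335.4]
ee_rot: [0.055, 0.998, 0.0, 0.0]
wrist_force: [1.8, -0.1, 0.1]
width: 0.1
```

Request:
drive_tool:
  series:
    - {"tx": -3,"ty": 4,"tz": 2,"twist": 0,"claw": 0}
    - {"tx": -3,"ty": 5,"tz": 0,"twist": 0,"claw": 0}
    - {"tx": -3,"ty": 5,"tz": 0,"twist": 0,"claw": 0}
    - {"tx": 0,"ty": 0,"tz": 0,"twist": 0,"claw": 0}
    - {"tx": 0,"ty": 0,"tz": 0,"twist": 0,"claw": 0}

```text
time: 20.18
eef_pos: [368.3, 369.3, 354.5]
ee_rot: [0.055, 0.998, 0.0, 0.0]
wrist_force: [0.2, -0.3, -0.4]
width: -0.0
```

```bash
python3 - <<'E'
from h import *
s=manip.sense();print(s["wrist_force"],s["eef_pos"],abs(s["qd"]).max())
p,d=manip.snapshot("scene");cv2.imwrite("pics/s11.png",cv2.resize(p[130:300,240:450],None,fx=3.8,fy=3.5,interpolation=cv2.INTER_CUBIC))
p,d=manip.snapshot("top");cv2.imwrite("pics/t11.png",cv2.resize(p[165:315,190:360],None,fx=4.5,fy=4,interpolation=cv2.INTER_CUBIC))
E
```

```text
[ 0.23442018 -0.33016155 -0.37458353] [368.25461397 369.30825806 354.53101742] 0.029947794896140814
```

View pics/s11.png

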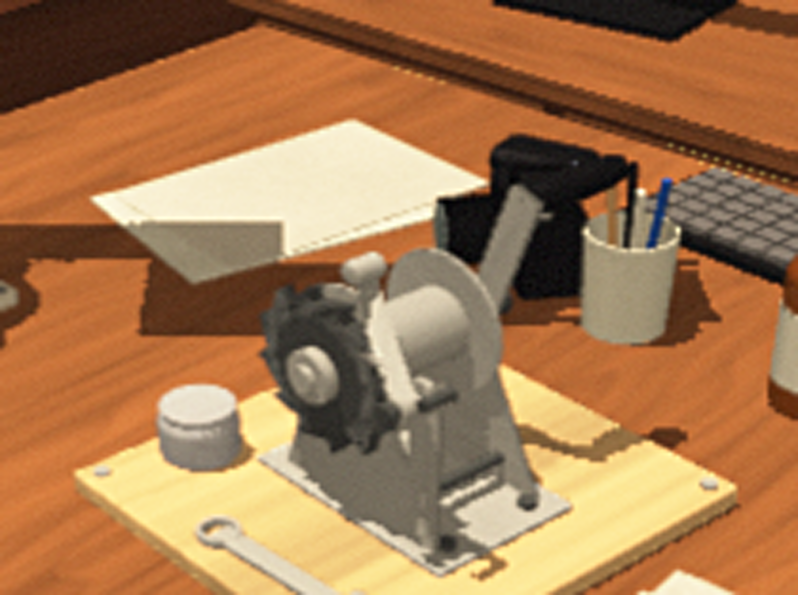

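View pics/t11.png

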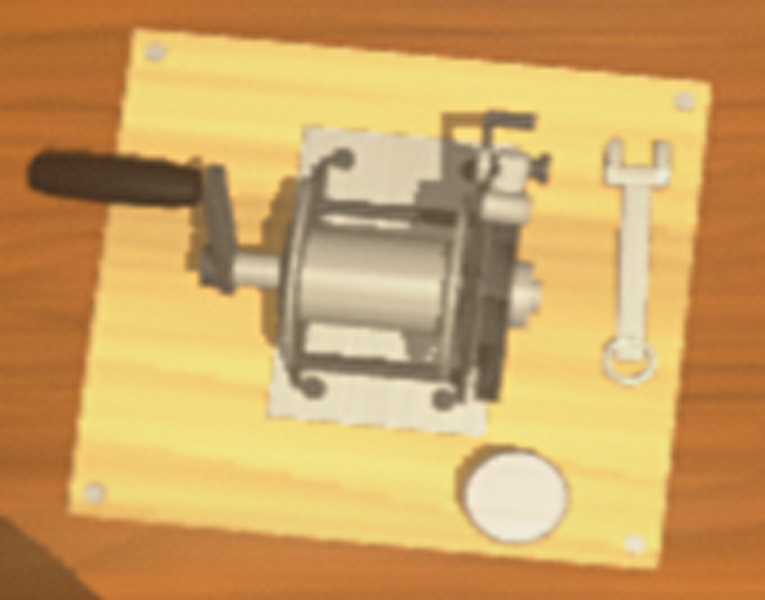

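The knob is at (506,207) in the top view, slightly lower in the notch than at the start. The grip has moved about 60 mm, so the wheel is at about 0.5. The spanner and tin have not moved and the robot is clear. Handing in.

```bash
python3 - <<'E'
from h import *
print(manip.finish_job())
E
```

```text
the job is handed in; nothing more can be done
None
```

The winch is let back one notch, using only pushes with the closed fingertips, and the job is handed in at about 20 s of the 67 s allowed. No verdict was reported.

- **Pawl over:** I pushed it past its balance point, and it fell onto its back stop. The knob showed where the stop position should be.
- **Crank to mid-notch:** I pushed the grip to a wheel angle of about 0.27 rad, judged from how far the grip moved in the top view.
- **Pawl down:** I tipped it back from the far side, and it dropped onto the wheel.
- **Crank to the tooth:** I eased the grip on until it stopped at x ≈ 566 mm, against 567 mm expected. The force rose to about 10 N, so the tooth bears on the pawl. That was the largest force in the readings I got.

**Last checks:**
- The grip shift puts the wheel at about 0.50 rad, with roughly 0.05 rad uncertainty.
- The knob sits slightly nearer the robot than at the start, so the pawl lies at the notch bottom.
- The tin and spanner were in the same place in the last views. The cup and camera also looked unmoved. I did not check the bottle, wood box and tape again, but the arm stayed well clear of the box and tape.
- The robot touches nothing.

One move call was refused because its rows were incomplete; nothing moved. No other check failed or disagreed.

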